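# Unlatch the photometer cover and hold it at the service flag

## Robot

A 6-joint arm with a two-finger parallel gripper is mounted at the origin on the work surface. World frame = base frame: x ahead of the robot, y to its left, z up, the work surface at z = 0. Lengths are in m, angles in degrees, forces in N, time in s.
With the tool pointing down it reaches from about 0.25 to 0.8 m from the base axis. Payload 3.9 kg.
Tool frame: the origin (TCP) lies between the finger pads; the fingertips stand 17 mm ahead of it and the grasp point (between the pads) lies 2 mm behind it; z points along the fingers, x is the direction in which the jaws open and shut, and the axes are right-handed (so a half turn about z gives the same grasp; the last joint's range is limited). The gripper opens to 85 mm and grips with 20 to 120 N. Pads are 22 mm wide; open, the fingers measure 114 mm over their backs; the gripper's body (76 mm by 85 mm) begins 54 mm behind the grasp point. The pads swing forward as they close: fully open they stand 13 mm farther back than shut.
Start: joints at [0, 14.897, -7.913, 67.191, 0, 90], TCP at [0.525, -0, 0.248] pointing down, gripper open.
Joint ranges: [-159.42, 159.42], [-47.68, 98.78], [-73.54, 78.23], [-108.79, 121.32], [-90, 84.71], [-180, 180]. Speed limits (degrees/s): [147.25, 147.25, 180, 180, 180, 180].

## Interface

Orientations are given as [roll, pitch, yaw] about the fixed x, y, z axes, in that order (R = Rz(yaw) Ry(pitch) Rx(roll)).
In Python, from cell import ctrl, viewer, sign_off gives the robot as it stands.
- The arm moves only by the tool servo_tool, never from a script. Its argument "increments" is a list of rows, each a list of 2 entries, a list of its own where there are three numbers: the shift along the tool's x, y, z in mm, then the turn, a rotation vector about the tool's x, y, z in rad. A call has exactly 5 rows; each row shifts and turns the commanded pose from where the row before left it, along the tool's axes as they then stand; what a row does not reach is not made up. A row lasts 1/8 s, in which the tool goes at most 62.5 mm and 10.7 degrees, less where a joint would pass 70% of its speed; a pose out of reach is approached as far as the arm can. A call with a gripper value outside its range is refused whole. "hand" is the finger opening in mm, from 0 to 85.4, set as the call begins (left out, the last holds). The fingers move at their own pace and stop on an object; "force" is the grip in N (left out, the last holds). Time passes only in rows, so rows that do not move let the fingers close, or fill a call up. It gives the time, the measured TCP pose, the force and the opening at its end, in the units of the state.
- ctrl.observe(): the state, without advancing time (a new reading comes with each control period).
- viewer.camera(name): name is "scene" or "side" or "wrist"; returns the picture (384x512x3 uint8, red, green, blue); there is no depth.
- viewer.camera_params(name): a dict with "fov_y" (degrees; the focal length in pixels is half the picture's height over the tangent of half this angle, whatever the lens; pixels are square), "cx", "cy" (the principal point, pixels), "distortion" ([k1, k2, p1, p2, k3] as OpenCV has them; the pictures are not rectified), "rvec" (rotation vector, rad) and "tvec" (3), from world to camera coordinates, as OpenCV has them. Camera axes: x right, y down, z forward; pixel columns grow to the right and rows downward; lengths in m; the calibration is good to about 2 mm. A picture is of the moment at which its call begins: read the wrist's pose just before it. camera_params takes no time and is no camera call; for the wrist camera it gives the pose at the moment of the call.
- sign_off(): hands the job in, once; it reports no verdict.
The state is a dict: "time": time; "joint_pos": joint angles; "qd": joint speeds; "tau": joint torques, N m; "position": TCP position; "tool_rot": TCP orientation; "force": force on the tool from outside, world axes, zero at the start; "wrist_torque": the same for the moment, N m; "finger_gap": opening from 0.0 (shut) to 1.0 (fully open).
Only numpy, scipy, OpenCV 4.12 (cv2) and the standard library are available. Lean on these libraries where they do the work, as an engineer would, in place of code of your own. Each camera call takes 0.05 s, during which the arm holds its last target.

## Task

A colleague has to work inside the photometer: first turn the red latch until its nose points along the green mark, with the dark cover still shut, then take the cover by its white fin and swing it up until its yellow edge is level with the orange flag on the arc beside it. Finish while still gripping the fin and holding the cover still at the flag: it falls shut if let go. Leave the latch at its mark, and do not shift the flag or anything else on the bench.

Things in the scene. Friction and masses are not known exactly. Their poses are not given: they have to be found in the camera images.
- photometer: cream bench photometer fixed to the bench, 370 mm deep (x, from 170 mm in front of the origin to 200 mm behind) and 400 mm wide (y); flat top 100 mm above the bench, a 140 mm high lamp housing along the rear. Origin at bench level, 110 mm behind the latch's axis and 105 mm in front of the hinge axis; x points away from its front towards the rear, y to the left, z up
- latch (a joint): angle of the red latch about its upright axis (rad): 0 when the nose points straight at the cover (the photometer's +x), growing anticlockwise seen from above; range -1.0 to 2.2. Stiff (0.06 N m), stays where it is left. It starts with the nose over the cover's front edge
- latch_grip (a point): point on the latch's axis where to grip it, 144 mm above the bench: the middle of an upright red bar 14 mm thick and 40 mm long, its length along the nose, which rises from 118.5 to 152.5 mm above the bench (this point is 25.5 mm above the flat red nose plate and 8.5 mm below the bar's top). Its x axis points along the nose
- latch_nose (a point): tip of the latch's flat red nose, 68 mm out from the latch's axis; the nose is 16 mm wide, its top 118.5 mm above the bench
- green_mark (a point): point on the green strip lying on the photometer's top, 68 mm out from the latch's axis: the nose tip must come straight above it. The strip, 12 mm wide, runs out radially from 30 to 88 mm; it lies 0.5 to 1.5 rad anticlockwise (seen from above) of the latch's start and does not move
- cover (a joint): opening angle of the dark cover (rad): 0 shut and level, growing as its front edge swings up and away from the robot; range 0 to 1.3; hinge nearly frictionless, it falls shut when let go
- cover_hinge (a point): middle of the cover's hinge axis, 106 mm above the bench, at the cover's rear edge; the axis is level, along the photometer's y. The point turns with the cover: its -x axis points from the hinge to the front edge, its z is the cover's outward normal
- cover_tip (a point): on the yellow left (+y) edge of the cover, 150 mm from the hinge axis, at half the cover's thickness. The cover is 160 mm from hinge to front edge, 180 mm wide, 10 mm thick, 0.3 to 0.55 kg, the hinge axis at half its thickness
- fin_grip (a point): where to pinch the white upright fin, the cover's handle: 14 mm thick (along the hinge axis), 32 mm long, 40 mm high above the cover's top face. The point is central in thickness and length, 11 mm below the fin's top, 129 mm from the hinge axis towards the front edge and 34 mm outward, midway across. The fin can pivot between the fingers, so the tool may stay pointing down
- flag (a joint): angle of the orange flag about the same hinge axis, on the same scale as cover (rad), drawn between 0.55 and 1.0; very stiff, must not be moved
- flag_tip (a point): inner end of the orange flag's blade, 150 mm from the hinge axis and 98 mm to the left of the cover's middle; the blade is 55 mm long (radially), 24 mm wide and 4 mm thick, on a steel arc rod beside the cover's left edge. When cover equals flag, cover_tip lies 8 mm beside this point
- wash_bottle: white wash bottle, 64 mm across, 160 mm tall, red cap; loose, leave alone. Origin at the centre of its underside
- amber_jar: amber jar, 60 mm across, 90 mm tall, black cap; loose, leave alone. Origin at the centre of its underside
- beaker: glass beaker, 68 mm across, 90 mm tall; loose, leave alone. Origin at the centre of its underside
- screwdriver: screwdriver lying down, about 200 mm long; loose, leave alone. Origin under it, on the bench
- cell_rack: blue cell rack with eight square holes, 60 x 110 x 30 mm; loose, leave alone. Origin at the centre of its underside
- lamp_shield: aluminium lamp shield block, 70 x 50 x 35 mm; loose, leave alone. Origin at the centre of its underside
- screw_cup: small steel cup standing on the photometer's right-hand top, 44 mm across, 30 mm tall; loose, leave alone. Origin at the centre of its underside

How it is judged (in metres and radians):
On the way:
1. latch nose over the green mark while the cover is still shut (horizontal distance between latch_nose and green_mark below 0.008 m and value of joint cover below 0.06 rad), for 0.2 s.
At the end, for the whole second after the job is handed in: The latch's nose tip is within 8 mm of the green mark point (seen from above); the cover stands still (under 0.1 rad/s) with its edge within 10.5 mm (about 4 degrees) of the orange flag, held by the fingers on its white fin (contact over 0.5 N); the flag has not moved (horizontal distance between latch_nose and green_mark below 0.008 m and z of cover_tip in the frame of flag_tip between -0.0105 and 0.0105 m and value of joint cover above 0.4 rad and velocity of joint cover between -0.1 and 0.1 rad/s and contact force between the fingers and cover_c1 above 0.5 N and distance of flag_tip from where it was at the start of the episode below 0.006 m); the arm keeps its last pose, push and grip.
It fails at once if cover raised while the latch is not at its mark (value of joint cover above 0.1 rad and not (horizontal distance between latch_nose and green_mark below 0.012 m)).
It fails at once if flag shifted by more than 6 mm (distance of flag_tip from where it was at the start of the episode above 0.006 m).
It fails at once if a loose thing on the bench or the photometer shifted by more than 25 mm (distance of any of wash_bottle, amber_jar, beaker, screwdriver, cell_rack, lamp_shield, screw_cup from where it was at the start of the episode above 0.025 m).
It also fails if it takes over 48 s, if anything falls off the work surface, if the arm or the gripper's body presses on something with over 40 N, if the wrist force passes 120 N, or if a joint passes its speed limit or range.

## Working session

There is one attempt and no reset: what is moved stays moved. The work goes in short steps, Python scripts to look and compute and a tool call to move; the robot and the scene stay as the last step left them, time stands still between calls to the robot, and variables do not carry over. Pictures are saved under pics/ and viewed, and the job is handed in when it is done.

Besides the shell and the picture viewer there is one more tool, called as name(argument=value, ...) on one line, values as JSON. servo_tool: Moves the arm, as the interface text tells. Its arguments: {"type":"object","properties":{"increments":{"type":"array","items":{"type":"array"}},"hand":{"type":"number"},"force":{"type":"number"}},"required":["increments"]}

```bash
ls; mkdir -p pics
python3 - <<'E'
from cell import ctrl, viewer
import cv2
print(ctrl.observe())
for n in ["scene","side","wrist"]:
    p=viewer.camera_params(n); print(n,p)
    cv2.imwrite(f"pics/{n}0.png",viewer.camera(n)[:,:,::-1])
E
```

```text
pics
{'time': 0.0, 'joint_pos': array([ 7.81267297e-04,  1.49377115e+01, -7.98572621e+00,  6.71925569e+01,
        1.76879387e-03,  8.99999215e+01]), 'qd': array([ 0.08181443, -0.04357526,  0.02328616, -0.03243762,  0.0441391 ,
        0.04788219]), 'tau': array([-3.22425103e-04, -4.05677426e+01,  2.53926122e+01,  1.89446745e-02,
       -4.02533055e-05,  2.61086342e-05]), 'position': array([5.24336258e-01, 1.65160303e-05, 2.47447015e-01]), 'tool_rot': array([-1.79998231e+02,  1.15994604e-01,  8.59775958e-04]), 'force': array([ 0.2753553 ,  0.41951843, -0.87077059]), 'wrist_torque': array([0.03824418, 0.01163782, 0.00747391]), 'finger_gap': 0.9988834051365368}
scene {'fov_y': 46.84942948939963, 'cx': 257.59115131842407, 'cy': 187.60648965842216, 'distortion': array([-0.17033329,  0.        ,  0.        ,  0.        ,  0.        ]), 'rvec': array([ 2.19590443,  0.80316138, -0.32643097]), 'tvec': array([-0.43872011, -0.14962463,  1.93814405])}
side {'fov_y': 46.16892731495841, 'cx': 265.2331092824587, 'cy': 194.09884563410353, 'distortion': array([0.02487566, 0.        , 0.        , 0.        , 0.        ]), 'rvec': array([ 0.45516529, -2.58426435,  1.37689166]), 'tvec': array([0.5261274 , 0.17921768, 1.21153339])}
wrist {'fov_y': 64.12707649964123, 'cx': 250.73858654820327, 'cy': 193.90287591227104, 'distortion': array([-0.07977295,  0.        ,  0.        ,  0.        ,  0.        ]), 'rvec': array([-2.82233541e+00,  5.71773241e-04,  4.73491681e-03]), 'tvec': array([-0.52422919, -0.04009171,  0.38150605])}
```

View pics/scene0.png

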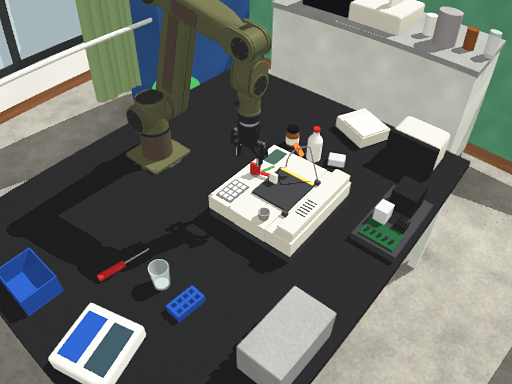

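View pics/side0.png

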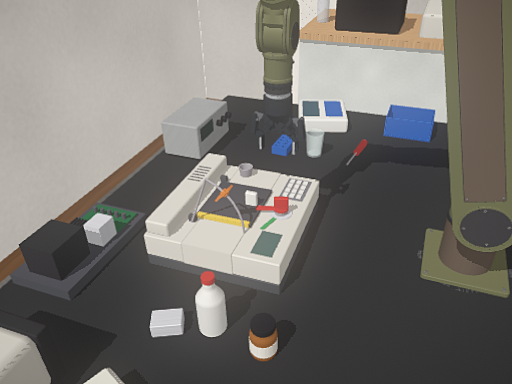

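View pics/wrist0.png

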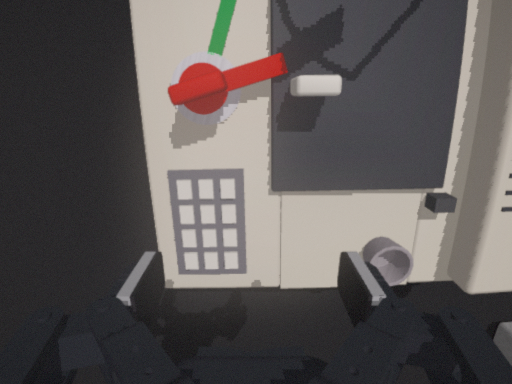

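The wrist view shows the latch bar near (203,88), the nose tip near (285,63), the green strip around (222,28) and the fin near (317,85). I'll zoom in to get these precisely.

Run:
```python
import cv2
im=cv2.imread("pics/wrist0.png")
c=im[0:130,140:360]
cv2.imwrite("pics/w0z.png",cv2.resize(c,None,fx=3.6,fy=3.6,interpolation=cv2.INTER_CUBIC))
im=cv2.imread("pics/side0.png")
c=im[150:280,140:330]
cv2.imwrite("pics/s0z.png",cv2.resize(c,None,fx=4,fy=4,interpolation=cv2.INTER_CUBIC))
```

```text
(no output)
```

View pics/w0z.png

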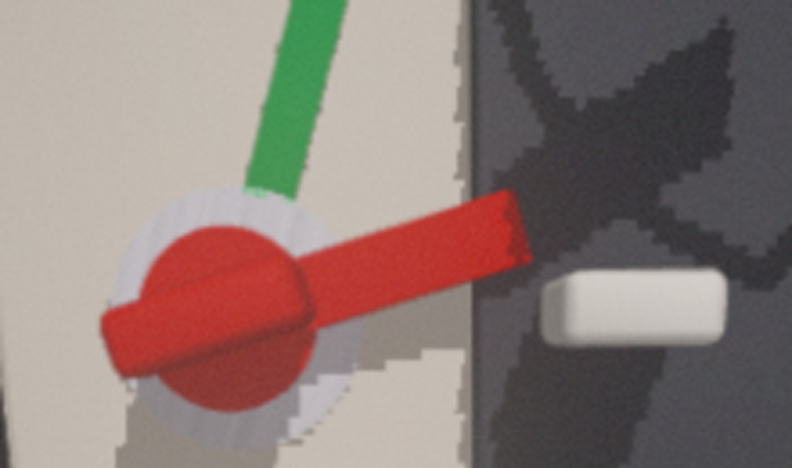

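View pics/s0z.png

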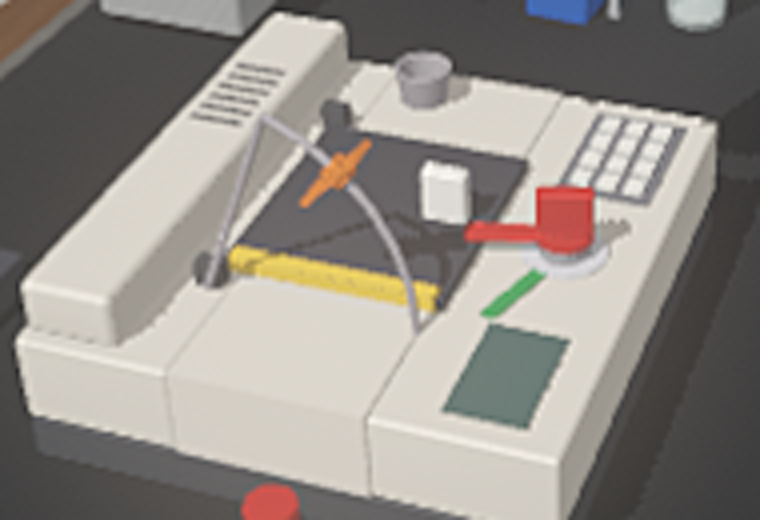

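```bash
cat > h.py <<'E'
import numpy as np, cv2
def K(p):
    f=192/np.tan(np.radians(p["fov_y"])/2)
    return np.array([[f,0,p["cx"]],[0,f,p["cy"]],[0,0,1.]])
def ray(p,uv):
    uv=np.array(uv,float).reshape(-1,1,2)
    n=cv2.undistortPoints(uv,K(p),np.array(p["distortion"]))[:,0]
    R=cv2.Rodrigues(np.array(p["rvec"]))[0]; C=-R.T@np.array(p["tvec"])
    d=np.c_[n,np.ones(len(n))]@R
    return C,d
def onz(p,uv,z):
    C,d=ray(p,uv); return C+d*((z-C[2])/d[:,2])[:,None]
def proj(p,X):
    return cv2.projectPoints(np.array(X,float).reshape(-1,3),np.array(p["rvec"]),np.array(p["tvec"]),K(p),np.array(p["distortion"]))[0][:,0]
E
python3 - <<'E'
from h import *
from cell import viewer
p=viewer.camera_params("wrist")
z=lambda *a:[(140+x/3.6-.4,y/3.6-.4) for x,y in a]
print("cam",ray(p,[(0,0)])[0])
print("bar",onz(p,z((103,320),(128,377),(312,310),(290,260),(208,318)),.1525))
print("hub",onz(p,z((228,320)),.1105))
print("nose",onz(p,z((513,192),(530,262),(521,227)),.1185))
print("green",onz(p,z((271,192),(319,0)),.1005))
print("fin",onz(p,z((565,270),(725,270),(725,343),(565,343)),.151))
print("cover front",onz(p,[(271,5),(273,185)],.111))
E
```

```text
cam [0.52555971 0.08118919 0.3732348 ]
bar [[0.46785673 0.08497436 0.1525    ]
 [0.47200924 0.07424301 0.1525    ]
 [0.50812591 0.08638513 0.1525    ]
 [0.5041632  0.09549065 0.1525    ]
 [0.48816661 0.08507513 0.1525    ]]
hub [[0.48560698 0.08533    0.1105    ]]
nose [[0.54904344 0.11159161 0.1185    ]
 [0.55308868 0.0972498  0.1185    ]
 [0.55094065 0.10446323 0.1185    ]]
green [[0.49512159 0.11384073 0.1005    ]
 [0.50684499 0.15433252 0.1005    ]]
fin [[0.55629063 0.09379665 0.151     ]
 [0.58701578 0.09419026 0.151     ]
 [0.58801712 0.08066638 0.151     ]
 [0.55679072 0.08033468 0.151     ]]
cover front [[0.54043528 0.14758104 0.111     ]
 [0.54458702 0.00287663 0.111     ]]
```

Measured in the world frame:

| Item | Measurement |
|---|---|
| Latch axis | about (0.487, 0.085) |
| Nose angle | about 17°; tip radius 67 mm against the given 68 mm |
| Green strip | 74°, so the latch turns about 57° |
| Fin centre | (0.572, 0.087), 86 mm ahead of the latch as given |
| Photometer yaw | about 1.5° |

These agree with the given sizes. I'll move above the latch first.

servo_tool(increments=[[[-12, -28, 0], [0, 0, 0]], [[-13, -29, 0], [0, 0, 0]], [[-12, -28, 0], [0, 0, 0]], [[0, 0, 0], [0, 0, -0.17]], [[0, 0, 0], [0, 0, -0.17]]], hand=50, force=50)

```text
time: 0.78
position: [0.4875, 0.0854, 0.248]
tool_rot: [-180.0, 0.0, 19.9]
force: [0.1, -0.6, -0.1]
finger_gap: 0.584
```

```bash
python3 -c "
from cell import ctrl
print(ctrl.observe())"
```

```text
{'time': 0.775, 'joint_pos': array([ 9.94359078e+00,  1.19909344e+01, -1.18708648e+01,  6.61799520e+01,
       -3.07701389e-03,  8.00798297e+01]), 'qd': array([ -0.52442516,   0.08441979,   0.08453104,  -0.08024123,
        -0.08633604, -77.21589944]), 'tau': array([ 3.14619876e-01, -3.76334524e+01,  2.52383709e+01,  2.81569274e-02,
        1.71946501e-02,  1.12430926e+00]), 'position': array([0.48748774, 0.08544592, 0.2480439 ]), 'tool_rot': array([-1.79995838e+02,  4.16570308e-02,  1.98637637e+01]), 'force': array([ 0.11168465, -0.55669053, -0.09154335]), 'wrist_torque': array([-0.03714307, -0.06267499,  0.01938291]), 'finger_gap': 0.5838854832066362}
```

servo_tool(increments=[[[0, 0, 0], [0, 0, -0.17]], [[0, 0, 0], [0, 0, -0.17]], [[0, 0, 0], [0, 0, -0.17]], [[0, 0, 0], [0, 0, -0.17]], [[0, 0, 0], [0, 0, -0.17]]])

```text
time: 1.4
position: [0.4877, 0.085, 0.248]
tool_rot: [-180.0, 0.0, 68.5]
force: [-0.6, 0.9, -0.4]
finger_gap: 0.586
```

servo_tool(increments=[[[0, 0, 0], [0, 0, -0.17]], [[0, 0, 0], [0, 0, -0.17]], [[0, 0, 0], [0, 0, -0.17]], [[0, 0, 0], [0, 0, -0.17]], [[0, 0, 0], [0, 0, 0]]])

```text
time: 2.02
position: [0.4878, 0.085, 0.248]
tool_rot: [-180.0, -0.0, 107.0]
force: [0.2, -0.0, 0.1]
finger_gap: 0.585
```

Run:
```python
from h import *
from cell import ctrl,viewer
o=ctrl.observe(); print(o["time"],o["position"],o["tool_rot"],o["joint_pos"])
p=viewer.camera_params("wrist"); np.save("p1.npy",p,allow_pickle=True)
im=viewer.camera("wrist")[:,:,::-1]
cv2.imwrite("pics/w1.png",cv2.resize(im,None,fx=1.5,fy=1.5,interpolation=cv2.INTER_CUBIC))
```

```text
2.025 [0.48776952 0.08496865 0.24804403] [-1.79965517e+02 -3.20073233e-03  1.07031373e+02] [ 9.88235708e+00  1.20048619e+01 -1.18525610e+01  6.61771900e+01
 -1.11551708e-03 -7.14901614e+00]
```

View pics/w1.png

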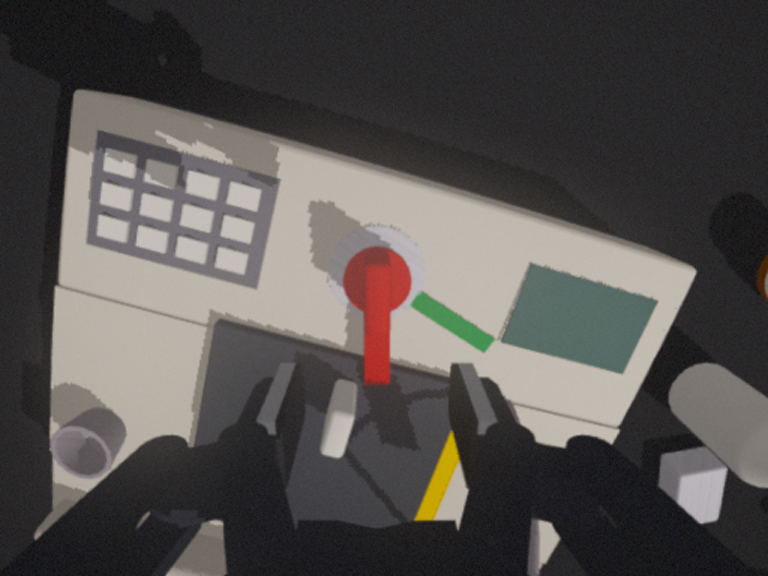

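The hub is at about (377,280), the nose tip at (377,382) and the green strip from (416,299) to (489,345), all at 1.5x. The nose runs straight down between the fingers, as it should.

Run:
```python
from h import *
p=np.load("p1.npy",allow_pickle=True).item()
z=lambda *a:[(x/1.5-.2,y/1.5-.2) for x,y in a]
n=onz(p,z((377,382)),.1185)[0]; h=onz(p,z((377,280)),.1105)[0]; g=onz(p,z((417,299),(489,345)),.1005)
f=onz(p,z((347,383),(333,455)),.151)
print(n,h,g,f)
a=np.array([.487,.085,0])
print(np.linalg.norm((n-a)[:2]))
for q in (n,g[0],g[1]): print(np.degrees(np.arctan2(*(q-a)[1::-1])))
```

```text
[0.5488499  0.10435514 0.1185    ] [0.48737913 0.08557029 0.1105    ] [[0.49483175 0.11417328 0.1005    ]
 [0.51126064 0.16949324 0.1005    ]] [[0.53679763 0.08346305 0.151     ]
 [0.58524709 0.0885671  0.151     ]]
0.06480765447439044
17.376851036118385
74.97289899014625
73.97957769570029
```

servo_tool(increments=[[[0, 0, 27], [0, 0, 0]], [[0, 0, 27], [0, 0, 0]], [[0, 0, 26], [0, 0, 0]], [[0, 0, 26], [0, 0, 0]], [[0, 0, 0], [0, 0, 0]]])

```text
time: 2.7
position: [0.4861, 0.0847, 0.1405]
tool_rot: [-179.7, -0.0, 107.0]
force: [0.0, -0.4, 0.4]
finger_gap: 0.587
```

servo_tool(increments=[[[0, 0, 0], [0, 0, 0]], [[0, 0, 0], [0, 0, 0]], [[0, 0, 0], [0, 0, 0]], [[0, 0, 0], [0, 0, 0]], [[0, 0, 0], [0, 0, 0]]], hand=5, force=50)

```text
time: 3.32
position: [0.4889, 0.0856, 0.1437]
tool_rot: [179.8, -0.0, 107.1]
force: [-0.7, 1.7, 5.7]
finger_gap: 0.154
```

Run:
```python
from h import *
from cell import ctrl,viewer
o=ctrl.observe(); print(o["time"],o["position"],o["tool_rot"],o["force"],o["wrist_torque"],o["finger_gap"])
im=viewer.camera("side")[120:290,140:360,::-1]
cv2.imwrite("pics/s2.png",cv2.resize(im,None,fx=3.4,fy=3.4,interpolation=cv2.INTER_CUBIC))
```

```text
3.325 [0.48894715 0.08555849 0.14372486] [ 1.79834387e+02 -2.76800882e-02  1.07140891e+02] [-0.72432849  1.70642134  5.73635311] [ 0.31841777  0.24410452 -0.08358837] 0.15368281444822426
```

View pics/s2.png

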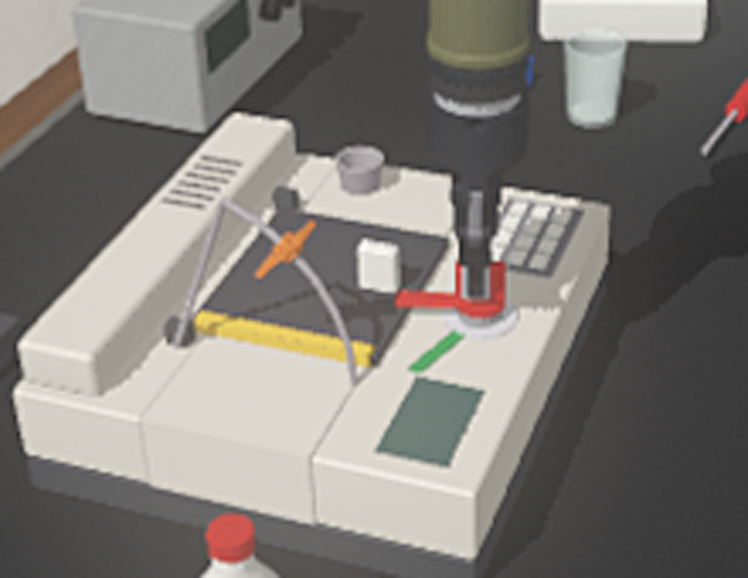

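The fingers hold the bar (gap 13 mm, against a 14 mm bar). I'll turn it by 57° in 10 rows.

servo_tool(increments=[[[0, 0, 0], [0, 0, -0.1]], [[0, 0, 0], [0, 0, -0.1]], [[0, 0, 0], [0, 0, -0.1]], [[0, 0, 0], [0, 0, -0.1]], [[0, 0, 0], [0, 0, -0.1]]])

```text
time: 4.0
position: [0.4881, 0.0868, 0.1437]
tool_rot: [179.8, -0.1, 136.0]
force: [-2.8, 5.7, 6.8]
finger_gap: 0.153
```

servo_tool(increments=[[[0, 0, 0], [0, 0, -0.1]], [[0, 0, 0], [0, 0, -0.1]], [[0, 0, 0], [0, 0, -0.1]], [[0, 0, 0], [0, 0, -0.1]], [[0, 0, 0], [0, 0, -0.1]]])

```text
time: 4.62
position: [0.4868, 0.0876, 0.1437]
tool_rot: [179.7, -0.2, 164.7]
force: [-6.6, 8.1, 10.7]
finger_gap: 0.157
```

servo_tool(increments=[[[0, 0, 0], [0, 0, 0]], [[0, 0, 0], [0, 0, 0]], [[0, 0, 0], [0, 0, 0]], [[0, 0, 0], [0, 0, 0]], [[0, 0, 0], [0, 0, 0]]])

```text
time: 5.25
position: [0.4868, 0.0876, 0.1437]
tool_rot: [179.7, -0.2, 164.5]
force: [-7.0, 7.2, 9.7]
finger_gap: 0.158
```

Run:
```python
from h import *
from cell import ctrl,viewer
o=ctrl.observe(); print(o["time"],o["position"],o["tool_rot"],o["force"],o["wrist_torque"],o["finger_gap"],o["joint_pos"])
im=viewer.camera("side")[120:290,140:360,::-1]
cv2.imwrite("pics/s3.png",cv2.resize(im,None,fx=3.4,fy=3.4,interpolation=cv2.INTER_CUBIC))
```

```text
5.25 [0.48678698 0.08764846 0.14367258] [ 1.79672201e+02 -1.74837117e-01  1.64534922e+02] [-6.97707175  7.15524986  9.65238634] [1.524403   1.18001205 0.06886662] 0.1582090559065625 [  9.97938296  16.0235558  -22.918773    51.0747134    0.37111949
 -64.55509445]
```

View pics/s3.png

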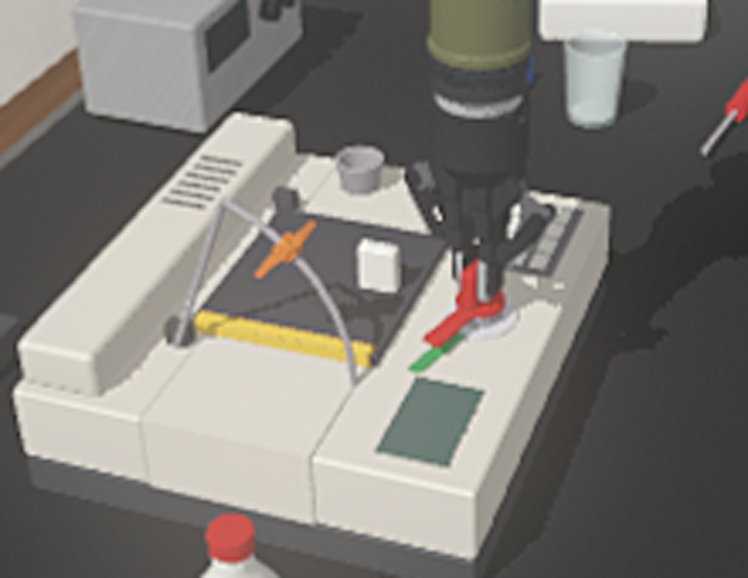

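The nose lies over the green strip. I'll release, rise and check.

servo_tool(increments=[[[0, 0, 0], [0, 0, 0]], [[0, 0, 0], [0, 0, 0]], [[0, 0, 0], [0, 0, 0]], [[0, 0, 0], [0, 0, 0]], [[0, 0, 0], [0, 0, 0]]], hand=50)

```text
time: 5.92
position: [0.488, 0.0849, 0.1422]
tool_rot: [-180.0, -0.0, 164.4]
force: [-1.1, 0.2, 0.9]
finger_gap: 0.584
```

servo_tool(increments=[[[0, 0, -20], [0, 0, 0]], [[0, 0, -25], [0, 0, 0]], [[0, 0, -25], [0, 0, 0]], [[0, 0, -30], [0, 0, 0]], [[0, 0, 0], [0, 0, 0]]])

```text
time: 6.55
position: [0.4897, 0.0852, 0.2445]
tool_rot: [179.9, 0.3, 164.4]
force: [0.3, 0.2, -0.9]
finger_gap: 0.582
```

Run:
```python
from h import *
from cell import ctrl,viewer
o=ctrl.observe(); print(o["time"],o["position"],o["tool_rot"],o["joint_pos"])
p=viewer.camera_params("wrist"); np.save("p2.npy",p,allow_pickle=True)
im=viewer.camera("wrist")[:,:,::-1]
cv2.imwrite("pics/w2.png",cv2.resize(im,None,fx=1.5,fy=1.5,interpolation=cv2.INTER_CUBIC))
```

```text
6.55 [0.48967317 0.08524144 0.24454689] [179.87943152   0.26116815 164.43347227] [ 9.87702480e+00  1.20524882e+01 -1.23223795e+01  6.53374964e+01
 -3.32851647e-03 -6.45567306e+01]
```

View pics/w2.png

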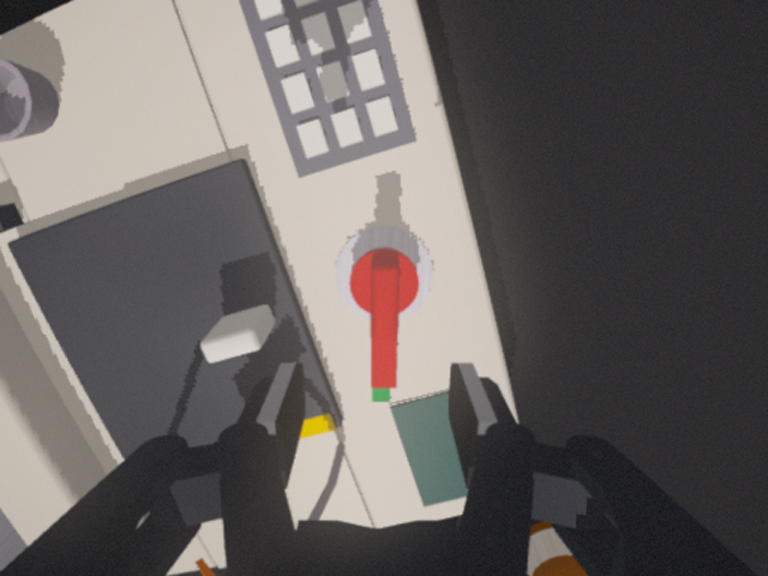

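The nose tip is at (384,387) and the green strip's outer end at (381,397), so they are aligned. Next I'll quantify that, compute the flag angle from the side view, and plan the fin grasp.

Run:
```python
from h import *
from cell import viewer
p=np.load("p2.npy",allow_pickle=True).item()
z=lambda *a:[(x/1.5-.2,y/1.5-.2) for x,y in a]
n=onz(p,z((383.5,387)),.1185)[0]; h=onz(p,z((384,282)),.1105)[0]; g=onz(p,z((381,401)),.1005)[0]
a=np.array([.487,.085,0]); print(n,h,g)
for q in (n,g): print(np.linalg.norm((q-a)[:2]),np.degrees(np.arctan2(*(q-a)[1::-1])))
# photometer frame: yaw, flag
ps=viewer.camera_params("side")
yaw=np.radians(1.5); ex=np.array([np.cos(yaw),np.sin(yaw),0]); ey=np.array([-np.sin(yaw),np.cos(yaw),0])
H=np.array([.487,.085,.106])+.215*ex
print("hinge",H,"fin",H-.129*ex+[0,0,.034])
zz=lambda *a:[(140+x/4-.4,150+y/4-.4) for x,y in a]  # s0z
C,d=ray(ps,zz((303,204),(370,144),(340,171)))
for off in (.098,):
    P0=H+off*ey
    t=((P0-C)@ey)/(d@ey); X=C+d*t[:,None]
    for q in X-H:
        r=np.array([-q@ex,q[2]]); print(off,r,np.linalg.norm(r),np.arctan2(r[1],r[0]))
# reproject sanity: cover left edge corners, hinge, flag
f=lambda X:(proj(ps,X)+.4-[140,150])*4
print("cover left edge front/rear",f([H+.09*ey-.16*ex+[0,0,.005],H+.09*ey+[0,0,.005]]))
for th in (.55,.7,.85,1.0):
    q=lambda r:H+.098*ey-r*np.cos(th)*ex+[0,0,r*np.sin(th)]
    print(th,f([q(.15),q(.205)]))
```

```text
[0.50422188 0.14990322 0.1185    ] [0.48646803 0.0865866  0.1105    ] [0.511253   0.16995721 0.1005    ]
0.06714924225944104 75.13918951606388
0.08835120854042786 74.06737708291645
hinge [0.70192632 0.09062804 0.106     ] fin [0.57297053 0.08725122 0.14      ]
0.098 [0.07351742 0.0693456 ] 0.10106247153140452 0.756204883851944
0.098 [0.12307346 0.12468619] 0.1751962414435713 0.7919073009605477
0.098 [0.10135323 0.10033765] 0.14261879895741753 0.7803629042168899
cover left edge front/rear [[437.13951871 301.82066434]
 [215.148974   257.18289847]]
0.55 [[381.03255037 207.13954252]
 [449.56614048 181.91194321]]
0.7 [[360.06605216 179.53445431]
 [420.65655036 142.90627548]]
0.85 [[335.26395196 153.84449185]
 [386.09218575 106.52391313]]
1.0 [[307.26677593 130.8061609 ]
 [346.80764374  73.89818052]]
```

Latch: nose at 75.1°, mark at 74.1°, about 1.2 mm off at the tip, so that is fine. The flag's recovered radius is wrong, though: 101–175 mm where 150–205 mm is expected. I'll check it by overlaying a model of the blade.

Run:
```python
from h import *
from cell import viewer
ps=viewer.camera_params("side"); im=cv2.imread("pics/side0.png")
yaw=np.radians(1.5); ex=np.array([np.cos(yaw),np.sin(yaw),0]); ey=np.array([-np.sin(yaw),np.cos(yaw),0])
H=np.array([.487,.085,.106])+.215*ex
s=8;x0,y0=180,170
big=cv2.resize(im[y0:y0+70,x0:x0+90],None,fx=s,fy=s,interpolation=cv2.INTER_CUBIC)
f=lambda X:((proj(ps,X)+.5-[x0,y0])*s).astype(int)
def q(r,th,o): return H+o*ey-r*np.cos(th)*ex+np.array([0,0,r*np.sin(th)])
for th,o1,o2,col in ((.85,.098,.122,(255,0,0)),(.85,.086,.11,(0,255,0))):
    cv2.polylines(big,[f([q(.15,th,o1),q(.205,th,o1),q(.205,th,o2),q(.15,th,o2)])],True,col,1)
cv2.polylines(big,[f([H+.09*ey-.16*ex+[0,0,.005],H+.09*ey+[0,0,.005],H+.09*ey+[0,0,-.005],H+.09*ey-.16*ex+[0,0,-.005]])],True,(255,0,255),1)
cv2.imwrite("pics/flagz.png",big)
```

```text
(no output)
```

View pics/flagz.png

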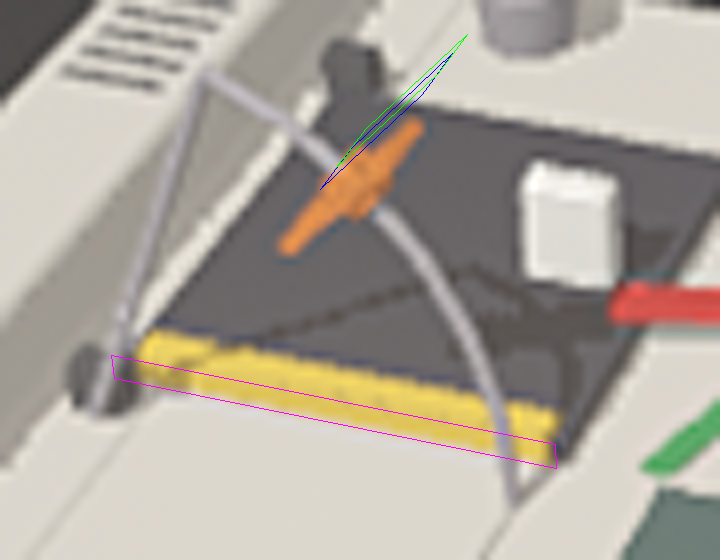

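Run:
```python
from h import *
from cell import viewer
ps=viewer.camera_params("side"); im=cv2.imread("pics/side0.png")
yaw=np.radians(1.5); ex=np.array([np.cos(yaw),np.sin(yaw),0]); ey=np.array([-np.sin(yaw),np.cos(yaw),0])
H=np.array([.487,.085,.106])+.215*ex
s=8;x0,y0=180,170
f=lambda X:((proj(ps,X)+.5-[x0,y0])*s)
def q(r,th,o): return H+o*ey-r*np.cos(th)*ex+np.array([0,0,r*np.sin(th)])
# arc
for o in (.098,.11,.122,.134,.15):
  for r in (.15,.165,.18,.195): print(o,r,"base",f([q(r,0,o)])[0].round(),"top~1.3",f([q(r,1.3,o)])[0].round(), f([q(r,.8,o)])[0].round())
  print(o,"hinge",f([q(0,0,o)])[0].round())
print("cam",ray(ps,[(0,0)])[0])
```

```text
0.098 0.15 base [518. 465.] top~1.3 [170.  31.] [369. 165.]
0.098 0.165 base [561. 474.] top~1.3 [178.  -7.] [398. 142.]
0.098 0.18 base [605. 483.] top~1.3 [185. -46.] [427. 118.]
0.098 0.195 base [649. 492.] top~1.3 [193. -85.] [457.  94.]
0.098 hinge [102. 381.]
0.11 0.15 base [505. 487.] top~1.3 [153.  50.] [353. 185.]
0.11 0.165 base [548. 496.] top~1.3 [161.  12.] [383. 162.]
0.11 0.18 base [592. 505.] top~1.3 [168. -27.] [412. 138.]
0.11 0.195 base [636. 514.] top~1.3 [176. -66.] [442. 114.]
0.11 hinge [ 86. 401.]
0.122 0.15 base [491. 509.] top~1.3 [136.  70.] [338. 206.]
0.122 0.165 base [535. 518.] top~1.3 [144.  32.] [367. 182.]
0.122 0.18 base [579. 528.] top~1.3 [151.  -8.] [397. 159.]
0.122 0.195 base [624. 537.] top~1.3 [158. -47.] [427. 134.]
0.122 hinge [ 69. 422.]
0.134 0.15 base [477. 532.] top~1.3 [119.  90.] [322. 227.]
0.134 0.165 base [521. 541.] top~1.3 [126.  51.] [352. 203.]
0.134 0.18 base [566. 551.] top~1.3 [133.  12.] [381. 180.]
0.134 0.195 base [611. 560.] top~1.3 [141. -28.] [412. 155.]
0.134 hinge [ 52. 443.]
0.15 0.15 base [458. 563.] top~1.3 [ 95. 117.] [301. 255.]
0.15 0.165 base [503. 572.] top~1.3 [102.  78.] [330. 232.]
0.15 0.18 base [548. 582.] top~1.3 [109.  39.] [360. 208.]
0.15 0.195 base [593. 591.] top~1.3 [116.  -2.] [391. 184.]
0.15 hinge [ 30. 472.]
cam [0.16714179 1.03017681 0.82918125]
```

The arc fits radius 150 mm at 110 mm left. So the blade is centred on r = 150 mm (r from 122 to 178 mm, y from 98 to 122 mm), and the image gives θ of about 0.80. I'll overlay that.

Run:
```python
from h import *
from cell import viewer
ps=viewer.camera_params("side"); im=cv2.imread("pics/side0.png")
yaw=np.radians(1.5); ex=np.array([np.cos(yaw),np.sin(yaw),0]); ey=np.array([-np.sin(yaw),np.cos(yaw),0])
H=np.array([.487,.085,.106])+.215*ex
s=8;x0,y0=180,170
def q(r,th,o): return H+o*ey-r*np.cos(th)*ex+np.array([0,0,r*np.sin(th)])
f=lambda X:((proj(ps,X)+.5-[x0,y0])*s).astype(int)
tiles=[]
for th in (.74,.80,.86):
    big=cv2.resize(im[y0:y0+70,x0:x0+90],None,fx=s,fy=s,interpolation=cv2.INTER_CUBIC)
    cv2.polylines(big,[f([q(.1225,th,.098),q(.1775,th,.098),q(.1775,th,.122),q(.1225,th,.122)])],True,(255,0,0),1)
    cv2.polylines(big,[f([q(.15,t,.11) for t in np.linspace(0,1.25,30)])],False,(255,0,255),1)
    tiles.append(big[60:320,200:460])
cv2.imwrite("pics/flagfit.png",np.hstack(tiles))
```

```text
(no output)
```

View pics/flagfit.png

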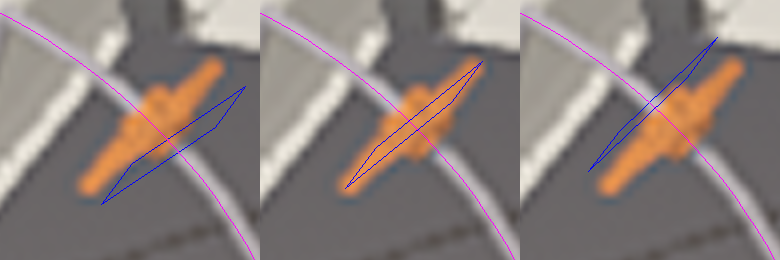

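Flag is at θ ≈ 0.80. I'll rotate to yaw 91.5° (+1.272 rad about tool z) and move over the fin at (0.573, 0.0872).

servo_tool(increments=[[[0, 0, 0], [0, 0, 0.16]], [[0, 0, 0], [0, 0, 0.16]], [[0, 0, 0], [0, 0, 0.16]], [[0, 0, 0], [0, 0, 0.16]], [[0, 0, 0], [0, 0, 0.16]]])

```text
time: 7.22
position: [0.4871, 0.0848, 0.2407]
tool_rot: [-179.8, -0.0, 118.3]
force: [-0.1, -0.8, 0.4]
finger_gap: 0.583
```

servo_tool(increments=[[[0, 0, 0], [0, 0, 0.16]], [[0, 0, 0], [0, 0, 0.16]], [[0, 0, 0], [0, 0, 0.152]], [[0, 42, 0], [0, 0, 0]], [[0, 42, 0], [0, 0, 0]]])

```text
time: 7.85
position: [0.5719, 0.0872, 0.2409]
tool_rot: [-179.9, 0.0, 91.6]
force: [0.5, -0.2, 0.8]
finger_gap: 0.589
```

Run:
```python
from h import *
from cell import ctrl,viewer
o=ctrl.observe(); print(o["time"],o["position"],o["tool_rot"],o["joint_pos"])
p=viewer.camera_params("wrist"); np.save("p3.npy",p,allow_pickle=True)
im=viewer.camera("wrist")[:,:,::-1]
print(ctrl.observe()["position"])
cv2.imwrite("pics/w3.png",cv2.resize(im,None,fx=1.5,fy=1.5,interpolation=cv2.INTER_CUBIC))
```

```text
7.85 [0.57191361 0.08718904 0.24094788] [-1.79875322e+02  1.55511217e-02  9.15705081e+01] [ 8.66809489e+00  2.04415455e+01 -9.67304681e-01  6.87167937e+01
 -2.67874971e-05  7.09760373e+00]
[0.57801162 0.08740144 0.24000234]
```

View pics/w3.png

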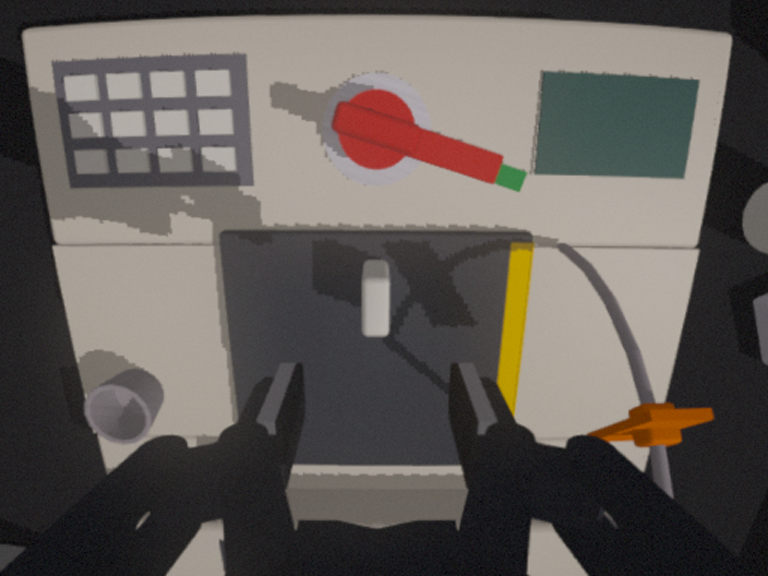

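The fin is at (375,300), centred between the fingers (gap centre about 373). The latch and the green strip are collinear. I'll descend part-way and read the position.

servo_tool(increments=[[[0, 0, 20], [0, 0, 0]], [[0, 0, 20], [0, 0, 0]], [[0, 0, 10], [0, 0, 0]], [[0, 0, 0], [0, 0, 0]], [[0, 0, 0], [0, 0, 0]]])

```text
time: 8.52
position: [0.5722, 0.0873, 0.1929]
tool_rot: [179.9, -0.0, 91.6]
force: [0.6, -0.3, -0.8]
finger_gap: 0.587
```

Run:
```python
from h import *
from cell import ctrl,viewer
o=ctrl.observe(); print(o["time"],o["position"],o["tool_rot"])
p=np.load("p3.npy",allow_pickle=True).item()
z=lambda *a:[(x/1.5-.2,y/1.5-.2) for x,y in a]
print(ray(p,[(0,0)])[0])
print("fin top",onz(p,z((363,277),(388,277),(389,336),(363,336)),.151), "front",onz(p,z((222,232),(531,232)),.111))
print("nose",onz(p,z((497,172)),.1185),"green end",onz(p,z((523,181)),.1005))
```

```text
8.525 [0.57223741 0.08733441 0.19285169] [ 1.79948444e+02 -4.28068596e-03  9.15600106e+01]
[0.49264674 0.08577081 0.36668989]
fin top [[0.55580602 0.08069656 0.151     ]
 [0.55547993 0.09290658 0.151     ]
 [0.58677728 0.09449372 0.151     ]
 [0.58713336 0.08123751 0.151     ]] front [[ 0.5429914  -0.00074907  0.111     ]
 [ 0.53832663  0.17442895  0.111     ]]
nose [[0.50553269 0.14968641 0.1185    ]] green end [[0.51091331 0.1698365  0.1005    ]]
```

servo_tool(increments=[[[0, 0, 18], [0, 0, 0]], [[0, 0, 18], [0, 0, 0]], [[0, 0, 16], [0, 0, 0]], [[0, 0, 0], [0, 0, 0]], [[0, 0, 0], [0, 0, 0]]])

```text
time: 9.15
position: [0.5727, 0.0874, 0.1414]
tool_rot: [179.9, -0.0, 91.6]
force: [-0.6, 0.0, -0.1]
finger_gap: 0.584
```

servo_tool(increments=[[[0, 0, 0], [0, 0, 0]], [[0, 0, 0], [0, 0, 0]], [[0, 0, 0], [0, 0, 0]], [[0, 0, 0], [0, 0, 0]], [[0, 0, 0], [0, 0, 0]]], hand=5, force=50)

```text
time: 9.78
position: [0.5725, 0.0866, 0.1412]
tool_rot: [179.9, 0.1, 91.5]
force: [-1.5, -3.6, 5.2]
finger_gap: 0.155
```

Run:
```python
from h import *
from cell import ctrl,viewer
o=ctrl.observe(); print(o["time"],o["position"],o["tool_rot"],o["force"],o["wrist_torque"])
R=np.hypot(.129,.034);a0=np.arctan2(.034,.129)
# commanded increments (tool y = away, tool z = down), steps to theta
prev=None
for th in np.r_[np.linspace(0,.8,21)]:
    c=np.array([-R*np.cos(th+a0),R*np.sin(th+a0)])*1e3
    if prev is not None: print(round(th,2),(c-prev).round(1))
    prev=c
```

```text
9.775 [0.57248172 0.08660819 0.14117984] [1.79914147e+02 7.06138262e-02 9.15136201e+01] [-1.53294258 -3.58205237  5.17948672] [-0.61940262  0.09792391 -0.13484568]
0.04 [1.5 5.1]
0.08 [1.7 5.1]
0.12 [1.9 5. ]
0.16 [2.1 4.9]
0.2 [2.3 4.8]
0.24 [2.5 4.7]
0.28 [2.6 4.6]
0.32 [2.8 4.5]
0.36 [3.  4.4]
0.4 [3.2 4.3]
0.44 [3.3 4.2]
0.48 [3.5 4. ]
0.52 [3.7 3.9]
0.56 [3.8 3.7]
0.6 [4.  3.6]
0.64 [4.1 3.4]
0.68 [4.2 3.2]
0.72 [4.4 3.1]
0.76 [4.5 2.9]
0.8 [4.6 2.7]
```

servo_tool(increments=[[[0, 1.5, -5.1], [0, 0, 0]], [[0, 1.7, -5.1], [0, 0, 0]], [[0, 1.9, -5], [0, 0, 0]], [[0, 2.1, -4.9], [0, 0, 0]], [[0, 2.3, -4.8], [0, 0, 0]]])

```text
time: 10.4
position: [0.5808, 0.0868, 0.1636]
tool_rot: [-179.8, 0.1, 91.5]
force: [3.2, -4.3, -9.5]
finger_gap: 0.15
```

Run:
```python
from h import *
from cell import ctrl,viewer
o=ctrl.observe(); print(o["time"],o["position"],o["tool_rot"],o["force"],o["wrist_torque"],o["finger_gap"])
im=viewer.camera("side")[120:290,140:360,::-1]
cv2.imwrite("pics/s5.png",cv2.resize(im,None,fx=3.4,fy=3.4,interpolation=cv2.INTER_CUBIC))
```

```text
10.4 [0.58076269 0.08678232 0.16355032] [-1.79819166e+02  9.09052822e-02  9.15247555e+01] [ 3.23931789 -4.30882805 -9.52008412] [-0.74707275 -0.21116539 -0.10511096] 0.14977322121540906
```

View pics/s5.png

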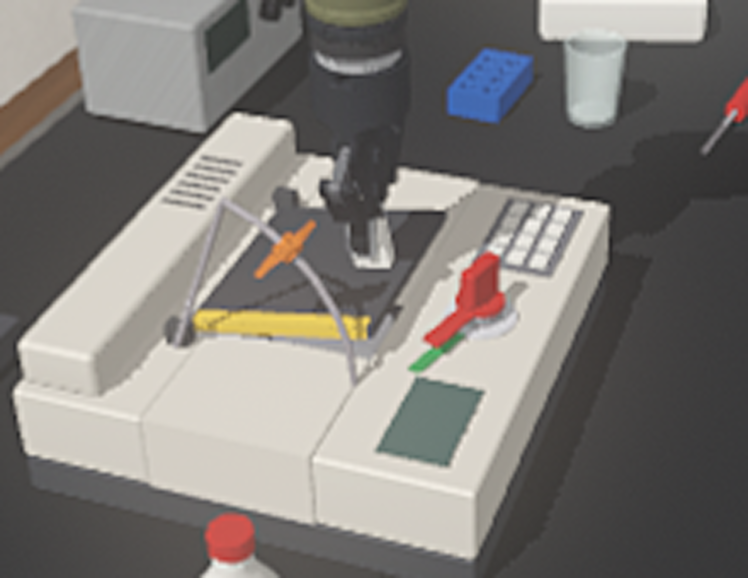

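The cover is lifting: the yellow edge's front has risen to about (362,327), and the latch stays on its mark. I'll carry on along the arc.

servo_tool(increments=[[[0, 2.5, -4.7], [0, 0, 0]], [[0, 2.6, -4.6], [0, 0, 0]], [[0, 2.8, -4.5], [0, 0, 0]], [[0, 3, -4.4], [0, 0, 0]], [[0, 3.2, -4.3], [0, 0, 0]]])

```text
time: 11.08
position: [0.5944, 0.0871, 0.1862]
tool_rot: [-179.8, 0.1, 91.5]
force: [2.0, -5.6, -10.2]
finger_gap: 0.151
```

servo_tool(increments=[[[0, 3.3, -4.2], [0, 0, 0]], [[0, 3.5, -4], [0, 0, 0]], [[0, 3.7, -3.9], [0, 0, 0]], [[0, 3.8, -3.7], [0, 0, 0]], [[0, 4, -3.6], [0, 0, 0]]])

```text
time: 11.7
position: [0.6121, 0.0875, 0.2054]
tool_rot: [-179.7, 0.1, 91.5]
force: [0.5, -5.1, -10.1]
finger_gap: 0.152
```

servo_tool(increments=[[[0, 4.1, -3.4], [0, 0, 0]], [[0, 4.2, -3.2], [0, 0, 0]], [[0, 4.4, -3.1], [0, 0, 0]], [[0, 4.5, -2.9], [0, 0, 0]], [[0, 4.6, -2.7], [0, 0, 0]]])

```text
time: 12.32
position: [0.6329, 0.0879, 0.2206]
tool_rot: [-179.6, 0.1, 91.5]
force: [-3.2, -5.4, -6.0]
finger_gap: 0.153
```

servo_tool(increments=[[[0, 0, 0], [0, 0, 0]], [[0, 0, 0], [0, 0, 0]], [[0, 0, 0], [0, 0, 0]], [[0, 0, 0], [0, 0, 0]], [[0, 0, 0], [0, 0, 0]]])

```text
time: 12.95
position: [0.6334, 0.0879, 0.2209]
tool_rot: [-179.7, 0.1, 91.5]
force: [-1.5, -4.8, -7.2]
finger_gap: 0.153
```

Run:
```python
from h import *
from cell import ctrl,viewer
o=ctrl.observe(); print(o["time"],o["position"],o["tool_rot"],o["force"],o["wrist_torque"],o["finger_gap"])
im=viewer.camera("side")[:,:,::-1]; cv2.imwrite("pics/s6full.png",im)
cv2.imwrite("pics/s6.png",cv2.resize(im[150:250,170:290],None,fx=6,fy=6,interpolation=cv2.INTER_CUBIC))
```

```text
12.95 [0.63340899 0.08792774 0.2209232 ] [-1.79670514e+02  1.15951277e-01  9.15354335e+01] [-1.52134714 -4.77514018 -7.20408979] [-1.04166808  0.57367741 -0.11064239] 0.15263043839338722
```

View pics/s6.png

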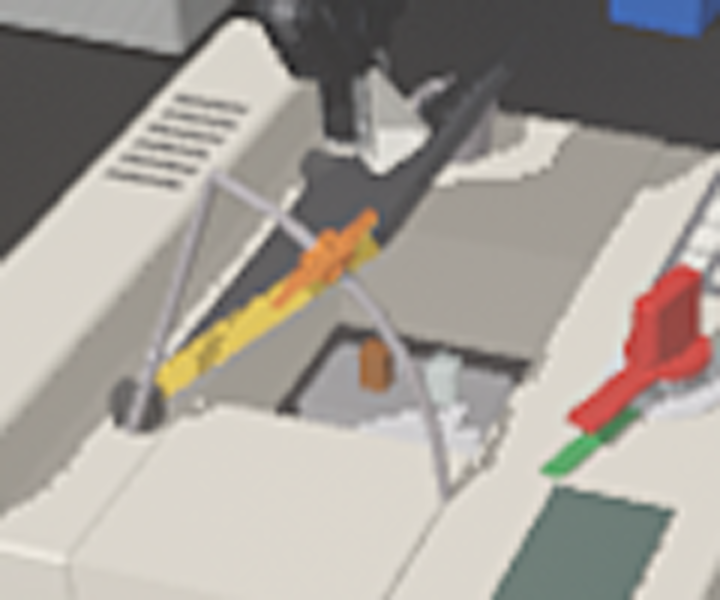

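The yellow edge runs from (160,385) to (375,245) and the flag blade lies almost along it, near (325,255). I'll compare the model edge at several angles against the image.

Run:
```python
from h import *
from cell import viewer
ps=viewer.camera_params("side"); im=cv2.imread("pics/s6full.png")
yaw=np.radians(1.5); ex=np.array([np.cos(yaw),np.sin(yaw),0]); ey=np.array([-np.sin(yaw),np.cos(yaw),0])
H=np.array([.487,.085,.106])+.215*ex
s=8;x0,y0=190,175
f=lambda X:((proj(ps,X)+.5-[x0,y0])*s).astype(int)
def q(r,th,o,n=0): return H+o*ey+r*(-np.cos(th)*ex+np.array([0,0,np.sin(th)]))+n*(np.sin(th)*ex+np.array([0,0,np.cos(th)]))
tiles=[]
for th in (.74,.77,.80,.83):
    big=cv2.resize(im[y0:y0+46,x0:x0+48],None,fx=s,fy=s,interpolation=cv2.INTER_CUBIC)
    for n in (-.005,.005): cv2.polylines(big,[f([q(.005,th,.09,n),q(.16,th,.09,n)])],False,(255,0,255),1)
    cv2.polylines(big,[f([q(.1225,th,.098),q(.1775,th,.098),q(.1775,th,.122),q(.1225,th,.122)])],True,(255,0,0),1)
    tiles.append(big)
o=np.vstack([np.hstack(tiles[:2]),np.hstack(tiles[2:])])
cv2.imwrite("pics/fit6.png",cv2.resize(o,None,fx=.8,fy=.8,interpolation=cv2.INTER_AREA)); print(o.shape)
```

```text
(736, 768, 3)
```

View pics/fit6.png

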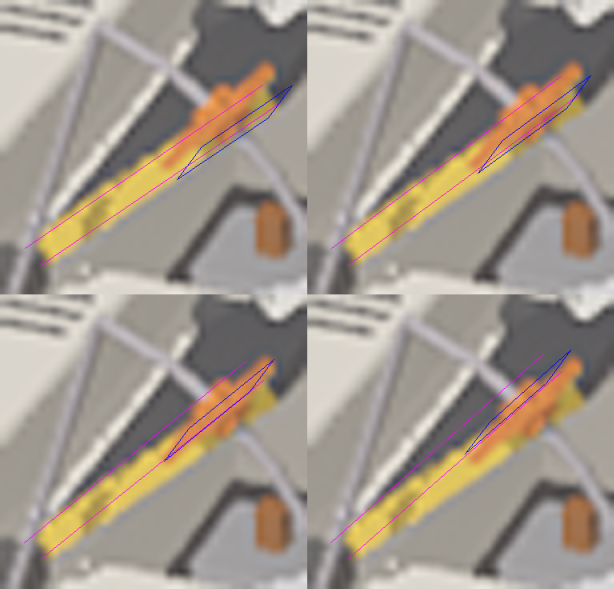

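The flag fits 0.80 and the cover about 0.76 (kinematics give 0.77). I'll raise it by about 0.035 rad.

servo_tool(increments=[[[0, 2, -1.2], [0, 0, 0]], [[0, 2, -1.2], [0, 0, 0]], [[0, 0, 0], [0, 0, 0]], [[0, 0, 0], [0, 0, 0]], [[0, 0, 0], [0, 0, 0]]])

```text
time: 13.62
position: [0.6371, 0.088, 0.223]
tool_rot: [-179.6, 0.1, 91.5]
force: [-2.1, -6.1, -7.0]
finger_gap: 0.154
```

Run:
```python
from h import *
from cell import viewer,ctrl
o=ctrl.observe(); print(o["time"],o["position"],o["force"],o["finger_gap"],np.abs(o["qd"]).max())
im=np.ascontiguousarray(viewer.camera("side")[:,:,::-1]); cv2.imwrite("pics/s7full.png",im)
sc=viewer.camera("scene")[:,:,::-1]
ps=viewer.camera_params("side")
yaw=np.radians(1.5); ex=np.array([np.cos(yaw),np.sin(yaw),0]); ey=np.array([-np.sin(yaw),np.cos(yaw),0])
H=np.array([.487,.085,.106])+.215*ex
g=o["position"]+[0,0,-.0012]-H; print("kin",np.arctan2(g[2],-g@ex)-np.arctan2(.034,.129))
s=8;x0,y0=190,175
f=lambda X:((proj(ps,X)+.5-[x0,y0])*s).astype(int)
def q(r,th,o,n=0): return H+o*ey+r*(-np.cos(th)*ex+np.array([0,0,np.sin(th)]))+n*(np.sin(th)*ex+np.array([0,0,np.cos(th)]))
tiles=[cv2.resize(im[y0:y0+46,x0:x0+48],None,fx=s,fy=s,interpolation=cv2.INTER_CUBIC)]
for th in (.77,.80,.83):
    big=tiles[0].copy()
    for n in (-.005,.005): cv2.polylines(big,[f([q(.005,th,.09,n),q(.16,th,.09,n)])],False,(255,0,255),1)
    cv2.polylines(big,[f([q(.1225,th,.098),q(.1775,th,.098),q(.1775,th,.122),q(.1225,th,.122)])],True,(255,0,0),1)
    tiles.append(big)
o=np.vstack([np.hstack(tiles[:2]),np.hstack(tiles[2:])])
cv2.imwrite("pics/fit7.png",cv2.resize(o,None,fx=.8,fy=.8,interpolation=cv2.INTER_AREA))
cv2.imwrite("pics/sc7.png",cv2.resize(sc[120:260,200:370],None,fx=4,fy=4,interpolation=cv2.INTER_CUBIC))
```

```text
13.625 [0.63707512 0.0880027  0.22300169] [-2.12365193 -6.11689011 -6.96450827] 0.15387811883138428 0.07586284299556326
kin 0.8022822835334117
```

View pics/fit7.png

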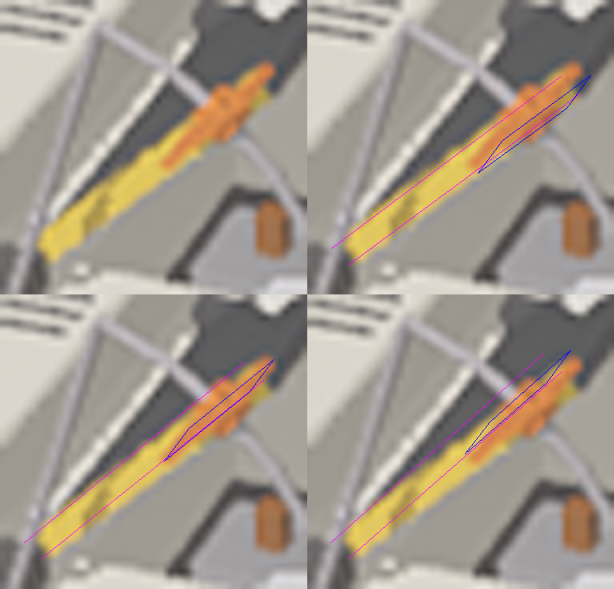

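View pics/sc7.png

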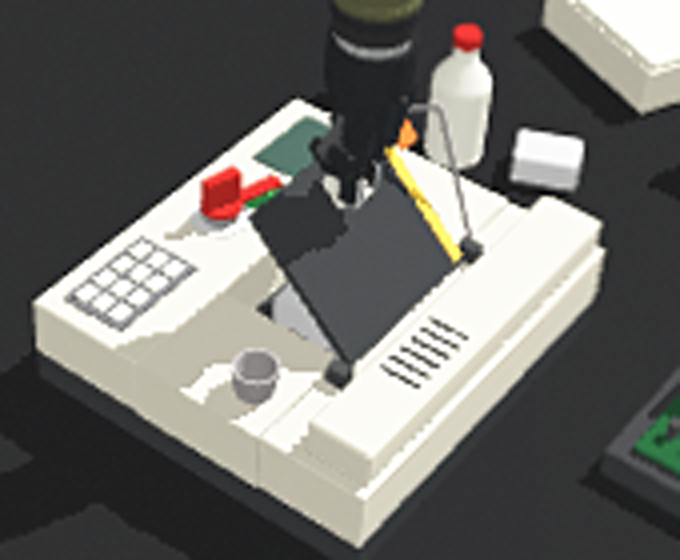

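The edge and flag nearly coincide, with the edge perhaps 2 mm low. One small nudge, a settle, then hand in.

servo_tool(increments=[[[0, 1.2, -0.7], [0, 0, 0]], [[0, 0, 0], [0, 0, 0]], [[0, 0, 0], [0, 0, 0]], [[0, 0, 0], [0, 0, 0]], [[0, 0, 0], [0, 0, 0]]])

```text
time: 14.35
position: [0.6381, 0.088, 0.2235]
tool_rot: [-179.6, 0.1, 91.5]
force: [-2.2, -4.7, -7.8]
finger_gap: 0.155
```

Run:
```python
from h import *
from cell import viewer,ctrl,sign_off
o=ctrl.observe(); print(o["time"],o["position"],o["force"],o["finger_gap"],np.abs(o["qd"]).max())
im=viewer.camera("side")[:,:,::-1]
cv2.imwrite("pics/s8.png",cv2.resize(im[150:250,170:290],None,fx=6,fy=6,interpolation=cv2.INTER_CUBIC))
```

```text
14.35 [0.63806379 0.08803859 0.22354335] [-2.19473438 -4.68401498 -7.79065301] 0.15468823098321316 0.0701760897423539
```

View pics/s8.png

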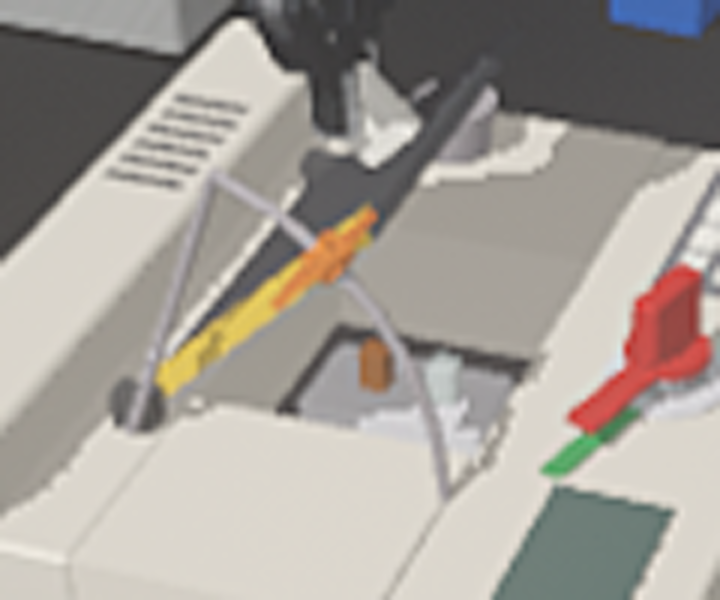

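The orange blade now lies right on the yellow edge, near (325,255). The latch is over the green strip at (600,400), and the flag has not moved.

```bash
python3 -c "
from cell import sign_off
print(sign_off())"
```

```text
the job is handed in; nothing more can be done
None
```

The job is handed in at about 14.4 s of the 48 s allowed. The latch is at its mark and the cover is held at the flag by its fin; `sign_off()` gave no verdict.

- **Latch:** I turned it about 57° with the cover shut. With the gripper clear of it, the nose measured about 1° (roughly 1–2 mm at the tip) from the green mark. It stayed there in the last picture.
- **Cover:** I gripped the white fin and swung the cover up. The flag fits about 0.80 rad. Arm kinematics put the cover at about 0.81 rad, extrapolating from 0.802 before the last small nudge. In the last side picture the yellow edge lies along the orange blade. The cover was still, with the fingers closed on the fin (gap about 13 mm).
- **Disagreements:**
    - My first reading of the flag's radius (101–175 mm) disagreed with the 150–205 mm I had assumed. The images fit a blade centred on a 150 mm radius, so I used that.
    - Before the nudge, the overlay put the cover about 0.01 rad (roughly 2 mm) lower than the kinematics. That is well within the 10.5 mm allowed.
- **Other objects:** the flag and the loose things visible in the last views looked unmoved, though I did not measure their positions.

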